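# Clamp a bonded module in the screw press

## Task

The flat radio module (the thin one without an antenna stub or button on its end) has just been glued and must set under pressure. Lay it face up in the lipped bed of the screw press's pulled-out tray, then push the tray fully home, wind the crank clockwise until the rubber pad meets the module, and snug it by feel: about a quarter turn past first contact, never more than half a turn. Let go, leaving it clamped, and do not disturb the other loose things.

Things in the scene. Friction and masses are not known exactly. Their poses are not given: they have to be found in the camera images.
- flat_module: The work: black radio module, display face up, 116 long (own x) x 60 wide (own y) x 25 mm thick (21 mm over the last 29 mm at its +x end); thinnest of three black modules, the only one with nothing tall on its end. Origin on its underside; the case's middle is 3 mm to -y of it. Which of the three places it lies in varies. About 0.17 kg. Grasp across the 60 mm width.
- module_mid (a point): Centre of the module's case, 12 mm above its underside (the module's top is 13 mm above this point).
- press: Grey screw press bolted down; place and yaw vary. Origin on the bench under the screw axis. Own +x: the way the tray slides home (roughly world -y). Foot 150 x 160 x 12 mm; slide bed 86 mm wide, to own x = -205 mm. Two 18 mm columns at own y = +-62 mm carry a crosshead (38 x 152 mm, underside 80, top 104 mm up). The screw's pad hangs under it, the crank turns above it.
- screw_axis (a point): Point on the vertical screw axis, 111 mm above the bench, about which the crank turns.
- tray (a joint): Slide of the aluminium tray in m: 0 pulled out (bed centre 120 mm in front, own -x, of the screw axis), 0.12 fully home against its stop, bed centred under the pad. Drag about 3 N; stays where it is left.
- bed (a point): Centre of the tray's bed floor, 20 mm above the bench. x along the tray (same axes as the press). The bed is 124 (x) x 68 (y) mm inside lips 4 mm thick and 6 mm high, so the module has 4 mm play all round; it may lie either end first.
- tray_knob (a point): Middle of the grip of the upright black push knob on the tray's tongue (14 to 18 mm diameter, 40 mm tall, top 14 mm above this point), 114 mm before the bed's centre. Moves with the tray.
- screw (a joint): Turn of the screw in rad, grows clockwise seen from above and lowers the pad and crank 16 mm per turn (2.546 mm per rad). At 0 the pad face is 71 mm above the bench. Starts between 0 and 4.5. Range 0 to 15.6. Steady drag about 6 N at the crank knob; it stays where it is left.
- crank_knob (a point): Middle of the crank's upright black grip: 16 mm diameter, 38 mm tall, top 18 mm above this point, crank arm 20 mm below it. It circles 50 mm from the screw axis, sinks 16 mm per turn, and spins freely on its own pin, so it can be held with a fixed gripper yaw while going round.
- pad_face (a point): Centre of the underside of the round rubber pad, 36 mm diameter. It sinks with the screw until it meets the work (module top: 45 mm above the bench in the bed) and stops; past contact a spring cushion above it yields (12 N per mm of screw travel: 48 N at a quarter turn, 96 N at half) and the drag felt at the crank knob rises about 1.2 N per eighth of a turn. Cushion travel 10.5 mm.
- tall_module_a: Bystander: black module 115 x 65 mm, 41 mm tall over the antenna stub at its end. Origin on its underside. Do not disturb.
- tall_module_b: Bystander: black module 115 x 65 mm, 40 mm tall over the round button at its end. Origin on its underside. Do not disturb.
- sensor_head: Bystander: dark round probe head, 33 mm across, 46 mm tall. Origin on its underside.
- marker_pen: Bystander: felt pen lying on the bench, 17 x 135 x 16 mm.
- cutters: Bystander: side cutters with red handles lying on the bench, 146 x 44 x 11 mm.
- cell_0: Bystander: flat grey battery cell, 53 x 34 x 10 mm.

How it is judged:
By the outcome, as a careful person would: the job done as asked, in the order asked, and still so for the second after the job is handed in, with the robot touching nothing.
It also fails if it takes over 66 s, if anything falls off the work surface, if the arm or the gripper's body presses on something with over 40 N, if the wrist force passes 120 N, or if a joint passes its speed limit or range.

## Robot

A 6-joint arm with a two-finger parallel gripper is mounted at the origin on a cart in front of the work surface, level with it; the furniture and walls round the work are solid. World frame = base frame: x ahead of the robot, y to its left, z up, the work surface at z = 0. Lengths are in m, angles in degrees, forces in N, time in s.
With the tool pointing down it reaches from about 0.3 to 0.75 m from the base axis. Payload 8.5 kg.
Tool frame: the origin (TCP) lies on the centre line of the jaws, within the pads' length; the fingertips stand 25 mm ahead of it and the grasp point (between the pads) lies 6 mm ahead of it; z points along the fingers, y is the line along which they close (so a half turn about z gives the same grasp; the last joint's range is limited). The gripper opens to 85 mm and grips with 20 to 120 N. Pads are 22 mm wide; open, the fingers measure 114 mm over their backs; the gripper's body (76 mm by 85 mm) begins 54 mm behind the grasp point. The pads swing forward as they close: fully open they stand 13 mm farther back than shut.
Start: joints at [61.06, 21.807, 74.336, -0, 83.858, -12.336], TCP at [0.157, 0.527, 0.256] pointing down, gripper open.
Joint ranges: [-178.18, 178.18], [-50.72, 133.34], [12.68, 142.11], [-81.47, 261.47], [9.98, 163.14], [-165.26, 165.26]. Speed limits (degrees/s): [136.94, 136.94, 180, 180, 180, 180].

## Interface

Orientations are given as a 3x3 rotation matrix whose columns are the frame's x, y, z axes.
In Python, from rig import telemetry, optics, env gives the robot as it stands.
- The arm moves only by the tool send_rows, never from a script. Its argument "deltas" is a list that holds one entry, the list of rows, each a list of 7 numbers: the shift along the tool's x, y, z in m, then the turn, a rotation vector about the tool's x, y, z in rad, then the opening, from -1 (shut) to 1 (fully open), so that 0 is half open. In form: [[[x, y, z, ax, ay, az, grip], ...]]. A call has 1 to 12 rows; each row shifts and turns the commanded pose from where the row before left it, along the tool's axes as they then stand; what a row does not reach is not made up. A row lasts 1/8 s, in which the tool goes at most 62.5 mm and 10.7 degrees, less where a joint would pass 70% of its speed; a pose out of reach is approached as far as the arm can. A call is refused whole if a number of a shift passes 0.0625 or a number of a turn 0.188, either way. A call with a gripper value outside its range is refused whole. The fingers move at their own pace and stop on an object; "squeeze" is the grip in N (left out, the last holds). Time passes only in rows, so rows that do not move let the fingers close. It gives the time, the measured TCP pose, the force, the opening and the grip force at its end, in the units of the state.
- telemetry.observe(): the state, without advancing time (a new reading comes with each control period).
- optics.get_image(name): name is "scene" or "side" or "wrist"; returns a dict with "image" (480x640x3 uint8, red, green, blue), "range_z" (480x640 float32, m along the optical axis (not along the pixel's ray), 0 where there is no reading), "K" (3x3 intrinsics, pixels), "rvec" (rotation vector, rad) and "tvec" (3), from world to camera coordinates, as OpenCV has them; the wrist camera has in their place "hand_eye" (4x4, takes a point from camera to tool coordinates, whose origin is the TCP and whose axes are the flange's). Camera axes: x right, y down, z forward; pixel columns grow to the right and rows downward; lengths in m; the calibration is good to about 2 mm. A picture is of the moment at which its call begins: read the wrist's pose just before it.
- env.close_job(): hands the job in; it is judged then, once.
The state is a dict: "time_s": time; "q": joint angles; "qvel": joint speeds; "joint_efforts": joint torques, N m; "position": TCP position; "tool_rot": TCP orientation; "ft_force": force on the tool from outside, world axes, zero at the start; "wrist_torque": the same for the moment, N m; "grip_width": finger opening in m; "gripper_force": force on a finger pad.
Only numpy, scipy, OpenCV 4.12 (cv2) and the standard library are available. Lean on these libraries where they do the work, as an engineer would, in place of code of your own. Each camera call takes 0.05 s, during which the arm holds its last target. There are 200 camera calls.

## Working session

There is one attempt and no reset: what is moved stays moved. The work goes in short steps, Python scripts to look and compute and a tool call to move; the robot and the scene stay as the last step left them, time stands still between calls to the robot, and variables do not carry over. Pictures are saved under pics/ and viewed, at most 10 in all, crops included, and the job is handed in when it is done.

Besides the shell and the picture viewer there is one more tool, called after ">>>" as name(argument=value, ...), one argument or row to a line, values as JSON. send_rows: Moves the arm, as the interface text tells. Its arguments: {"type":"object","properties":{"deltas":{"type":"array"},"squeeze":{"type":"number"}},"required":["deltas"]}

```bash
mkdir -p pics; ls; cat > h.py <<'E'
import numpy as np,cv2
from rig import telemetry,optics,env
def grab(n):
    s=telemetry.observe();d=optics.get_image(n)
    if n=='wrist':
        T=np.eye(4);T[:3,:3]=np.array(s['tool_rot']);T[:3,3]=s['position'];M=T@np.array(d['hand_eye'])
    else:
        R=cv2.Rodrigues(np.array(d['rvec'],float))[0];M=np.eye(4);M[:3,:3]=R.T;M[:3,3]=-R.T@np.array(d['tvec'],float).ravel()
    return d,M
def pts(d,M):
    v,u=np.mgrid[:480,:640];z=d['range_z'];K=d['K']
    P=np.stack([(u-K[0][2])/K[0][0]*z,(v-K[1][2])/K[1][1]*z,z],-1)
    return P@M[:3,:3].T+M[:3,3]
def ray(d,M,u,v,h):
    K=np.array(d['K']);r=M[:3,:3]@np.linalg.solve(K,[u,v,1]);c=M[:3,3];return c+r*(h-c[2])/r[2]
def save(n,im): cv2.imwrite('pics/'+n,im[...,::-1])
E
python3 - <<'E'
from h import *
for n in ['scene','side']:
    d,M=grab(n);save(n+'0.png',d['image']);np.savez(n+'0.npz',P=pts(d,M),im=d['image'],K=d['K'],M=M);print(n,M[:3,3].round(3))
print(telemetry.observe())
E
```

```text
pics
scene [-0.022 -0.59   0.767]
side [0.201 0.775 0.556]
{'time_s': 0.1, 'q': array([ 6.10593289e+01,  2.18376205e+01,  7.43788362e+01,  1.59334659e-03,
        8.38570076e+01, -1.23365333e+01]), 'qvel': array([-0.02606905, -0.12592883, -0.25703831,  0.03290481, -0.12723873,
        0.08026555]), 'joint_efforts': array([ 5.37597676e-03, -4.49212360e+01, -2.31657493e+01, -1.34823758e-04,
        3.62473569e-03,  4.30651585e-05]), 'position': array([0.15706015, 0.52686743, 0.25577816]), 'tool_rot': array([[-9.58300988e-01,  2.85760042e-01, -6.44654974e-04],
       [ 2.85760610e-01,  9.58300394e-01, -1.10869539e-03],
       [ 3.00952276e-04, -1.24668088e-03, -9.99999178e-01]]), 'ft_force': array([-0.20919166,  0.37805882, -0.51438934]), 'wrist_torque': array([0.04231979, 0.02984591, 0.01834794]), 'gripper_force': 0.0, 'grip_width': 0.08534076463634362}
```

View pics/scene0.png

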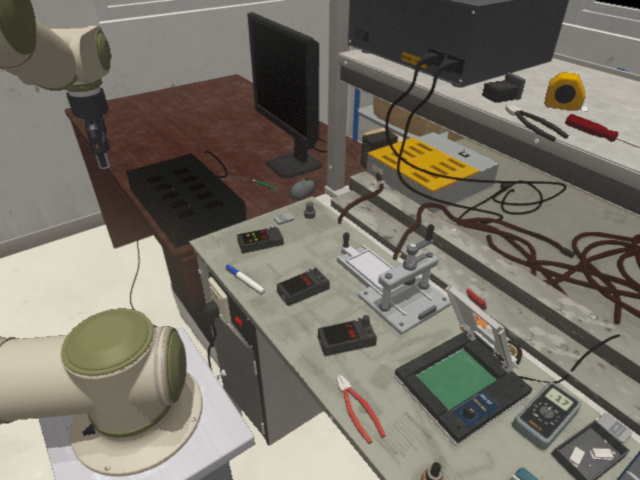

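View pics/side0.png

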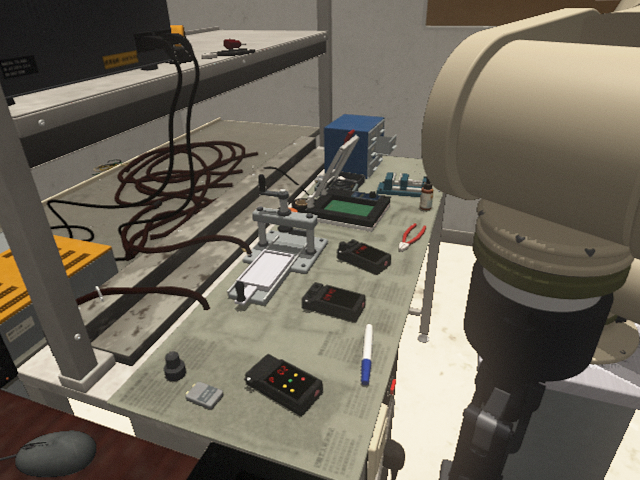

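The scene view shows three black modules at about (260,238), (303,285) and (347,335), with the press at (400,280) and its tray pulled out towards (355,255). The side view shows the same modules at (283,382), (333,300) and (363,256), the tray knob at (240,290) and the crank knob at (262,183). Next I'll measure them.

```bash
python3 - <<'E'
from h import *
boxes={'scene':[(230,220,290,256),(270,262,335,306),(312,312,382,358)],'side':[(240,345,330,420),(298,278,370,325),(333,236,394,274)]}
for n in boxes:
    f=np.load(n+'0.npz');P=f['P'];im=f['im']
    for (a,b,c,e) in boxes[n]:
        p=P[b:e,a:c].reshape(-1,3);g=im[b:e,a:c].reshape(-1,3)
        m=(p[:,2]>.012)&(p[:,2]<.07);q=p[m]
        r=cv2.minAreaRect((q[:,:2]*1000).astype(np.float32))
        print(n,len(q),'h pct',np.percentile(q[:,2],[50,80,90,95,99]).round(4),r)
        t=q[q[:,2]>.03]
        if len(t): print('   tall part',len(t),t.mean(0).round(3))
f=np.load('scene0.npz')
# press region
for n,b in [('scene',(335,220,450,330)),('side',(225,165,330,305))]:
    f=np.load(n+'0.npz');P=f['P'][b[1]:b[3],b[0]:b[2]];im=f['im'][b[1]:b[3],b[0]:b[2]].astype(int)
    dark=im.max(2)<60
    z=P[...,2]
    k,l,s,c=cv2.connectedComponentsWithStats((dark&(z>.02)&(z<.2)).astype(np.uint8))
    for i in range(1,k):
        if s[i,4]>25: 
            q=P[l==i];print(n,'dark',s[i],q.mean(0).round(4),q.min(0).round(3),q.max(0).round(3))
    m=(z>.095)&(z<.112)&~dark;q=P[m];print(n,'crosshead',cv2.minAreaRect((q[:,:2]*1000).astype(np.float32)))
    m=(im.min(2)>170)&(z<.035)&(z>.01);q=P[m];print(n,'bed',cv2.minAreaRect((q[:,:2]*1000).astype(np.float32)),q[:,2].mean())
E
```

```text
scene 720 h pct [0.0239 0.026  0.0269 0.0277 0.0287] ((435.4625549316406, 315.0832214355469), (66.32044219970703, 116.0366439819336), 77.70207977294922)
scene 1047 h pct [0.0271 0.029  0.0299 0.0306 0.0322] ((425.2550964355469, 99.85358428955078), (66.84477996826172, 115.35270690917969), 86.03816986083984)
   tall part 101 [0.438 0.094 0.031]
scene 1429 h pct [0.0273 0.0292 0.0301 0.0313 0.0401] ((433.0233459472656, -89.922607421875), (70.74211120605469, 162.50714111328125), 78.38834381103516)
   tall part 154 [ 0.437 -0.089  0.033]
side 2401 h pct [0.0245 0.0257 0.0262 0.0266 0.0272] ((439.1992492675781, 323.266845703125), (64.32918548583984, 116.00230407714844), 74.28022003173828)
side 1411 h pct [0.0275 0.029  0.0297 0.0304 0.0326] ((412.5381774902344, 106.06614685058594), (67.78062438964844, 145.89971923828125), 83.3666763305664)
   tall part 108 [0.453 0.099 0.032]
side 976 h pct [0.0277 0.0294 0.0302 0.0313 0.0403] ((415.41064453125, -79.18521881103516), (64.90875244140625, 115.21575927734375), 72.29280090332031)
   tall part 112 [ 0.446 -0.087  0.033]
scene dark [90  5  9 16 9
[... 964 characters left out ...]
-0.0528  0.1095] [ 0.585 -0.067  0.105] [ 0.609 -0.046  0.114]
side dark [ 53  60  28   9 105] [ 0.5963 -0.0752  0.0575] [ 0.577 -0.134  0.021] [ 0.615 -0.046  0.076]
side dark [  0  71  26  18 145] [0.6656 0.0367 0.0691] [0.644 0.025 0.043] [0.694 0.048 0.087]
side dark [ 10 117  11  20 145] [0.5968 0.1625 0.0427] [0.591 0.154 0.021] [0.605 0.168 0.063]
side dark [ 77 118  28  22 371] [0.458  0.1076 0.0276] [0.426 0.073 0.02 ] [0.483 0.134 0.043]
side crosshead ((588.408935546875, -176.8967742919922), (276.7828063964844, 149.43873596191406), 85.28156280517578)
side bed ((628.6632690429688, -184.93161010742188), (174.64547729492188, 706.3361206054688), 11.906251907348633) 0.02028259052459845
```

>>> send_rows(
  deltas=[
    [[-0.041,-0.015,0.005,0,0,0,1],[-0.041,-0.015,0.005,0,0,0,1],[-0.041,-0.015,0.005,0,0,0,1],[-0.041,-0.015,0.005,0,0,0,1],[-0.041,-0.015,0.005,0,0,0,1],[-0.041,-0.015,0.005,0,0,0,1],[-0.041,-0.015,0.005,0,0,0,1],[-0.041,-0.015,0.005,0,0,0,1],[0,0,0,0,0,0,1]],
  ],
)

```text
time_s: 1.23
position: [0.4388, 0.3167, 0.2154]
tool_rot: [[-0.957, 0.289, -0.001], [0.289, 0.957, -0.001], [0.001, -0.001, -1.0]]
ft_force: [-0.2, 0.2, -0.7]
grip_width: 0.0852
gripper_force: 0.0
```

```bash
python3 - <<'E'
from h import *
d,M=grab('wrist');save('w1.png',d['image']);P=pts(d,M);np.savez('w1.npz',P=P,im=d['image'],K=d['K'],M=M)
s=telemetry.observe();print(s['position'],s['q'],M.round(3))
z=P[...,2];m=(z>.014)&(z<.035)&(abs(P[...,0]-.437)<.09)&(abs(P[...,1]-.319)<.09)
k,l,st,c=cv2.connectedComponentsWithStats(m.astype(np.uint8));i=1+st[1:,4].argmax();print(st[1:])
q=P[l==i];r=cv2.minAreaRect((q[:,:2]*1000).astype(np.float32));print(r,np.percentile(q[:,2],[5,50,95]))
R=np.array(s['tool_rot']);
for h in (.0195,.0225):
    lo=q[(q[:,2]>h-.002)&(q[:,2]<h+.001)];print(h,len(lo),lo.mean(0))
print('d tool',R.T@(np.array([r[0][0]/1e3,r[0][1]/1e3,.2])-s['position']),'tool y ang',np.degrees(np.arctan2(R[1,1],R[0,1])))
E
```

```text
[0.43759967 0.31764644 0.21573447] [ 2.34200730e+01  2.28080567e+01  7.97785304e+01  1.13088072e-02
  7.74936459e+01 -4.98565898e+01] [[ 0.29   0.924  0.248  0.375]
 [ 0.957 -0.28  -0.075  0.336]
 [-0.     0.26  -0.966  0.333]
 [ 0.     0.     0.     1.   ]]
[[  282   146    79   147 10811]
 [  360   265     9    20   177]]
((436.5600891113281, 319.09893798828125), (56.914363861083984, 114.4640121459961), 73.90426635742188) [0.0200238  0.02437376 0.02576471]
0.0195 1054 [0.47310699 0.30799014 0.01989977]
0.0225 1931 [0.45705421 0.3136883  0.02177953]
d tool [0.00139482 0.00110375 0.01573532] tool y ang 73.27423203775919
```

View pics/w1.png

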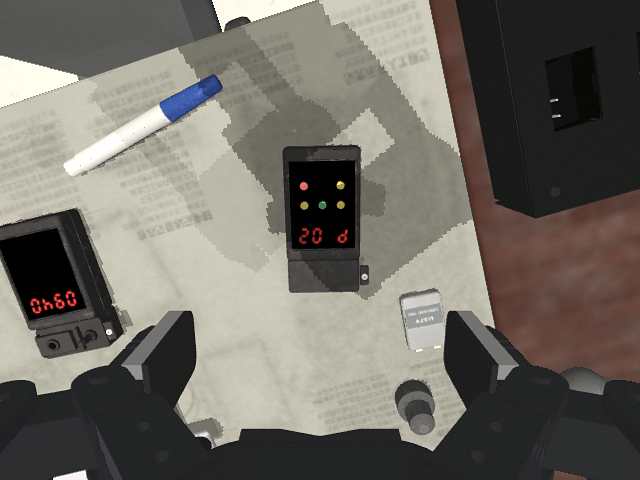

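The wrist view shows the flat module centred at (322,220), its stepped end towards (322,275) and a small side screw at (365,275). It is aligned with the jaws, so I'll grasp it now.

>>> send_rows(
  deltas=[
    [[0.001,0.001,0.04,0,0,0.01,1],[0,0,0.04,0,0,0,1],[0,0,0.04,0,0,0,1],[0,0,0.035,0,0,0,1],[0,0,0.02,0,0,0,1],[0,0,0.0085,0,0,0,1],[0,0,0,0,0,0,1],[0,0,0,0,0,0,0],[0,0,0,0,0,0,-0.2],[0,0,0,0,0,0,-0.5],[0,0,0,0,0,0,-0.5],[0,0,0,0,0,0,-0.5]],
  ],
  squeeze=40,
)

```text
time_s: 2.78
position: [0.4369, 0.3199, 0.034]
tool_rot: [[-0.955, 0.295, 0.002], [0.295, 0.955, 0.001], [-0.001, 0.001, -1.0]]
ft_force: [-0.4, 0.5, 6.0]
grip_width: 0.058
gripper_force: 43.0
```

>>> send_rows(
  deltas=[
    [[0,0,-0.04,0,0,0,-0.5],[0,0,-0.045,0,0,0,-0.5],[0,0,-0.045,0,0,0.16,-0.5],[0,0,-0.04,0,0,0.16,-0.5],[0,0,0,0,0,0.16,-0.5],[0,0,0,0,0,0.16,-0.5],[0,0,0,0,0,0.16,-0.5],[0,0,0,0,0,0.16,-0.5],[0,0,0,0,0,0.16,-0.5],[0,0,0,0,0,0.16,-0.5]],
  ],
)

```text
time_s: 4.03
position: [0.4363, 0.3195, 0.2031]
tool_rot: [[0.014, 1.0, -0.0], [1.0, -0.014, 0.0], [0.0, -0.0, -1.0]]
ft_force: [0.4, -0.7, -1.9]
grip_width: 0.0582
gripper_force: 44.6
```

>>> send_rows(
  deltas=[
    [[-0.02,0.02,0,0,0,0,-0.5],[-0.036,0.032,0,0,0,0,-0.5],[-0.036,0.032,0,0,0,0,-0.5],[-0.036,0.032,0,0,0,0,-0.5],[-0.03,0.025,0,0,0,0,-0.5],[-0.022,0.02,0,0,0,0,-0.5],[0,0,0,0,0,0,-0.5],[0,0,0,0,0,0,-0.5]],
  ],
)

```text
time_s: 5.03
position: [0.5954, 0.1385, 0.2029]
tool_rot: [[0.009, 1.0, -0.0], [1.0, -0.009, 0.0], [0.0, -0.0, -1.0]]
ft_force: [-0.3, -0.4, -1.5]
grip_width: 0.0583
gripper_force: 44.6
```

```bash
python3 - <<'E'
from h import *
d,M=grab('wrist');save('w2.png',d['image']);P=pts(d,M);np.savez('w2.npz',P=P,im=d['image'],K=d['K'],M=M)
s=telemetry.observe();print(s['position'],s['tool_rot'],s['q'])
E
```

```text
[0.59525495 0.13881344 0.20297158] [[ 8.27353138e-03  9.99965729e-01 -2.99045156e-04]
 [ 9.99965753e-01 -8.27347023e-03  2.05143321e-04]
 [ 2.02662149e-04 -3.00732174e-04 -9.99999934e-01]] [2.03865514e+00 3.02391285e+01 6.91146178e+01 1.25218296e-02
 8.06629590e+01 2.51066388e+00]
```

View pics/w2.png

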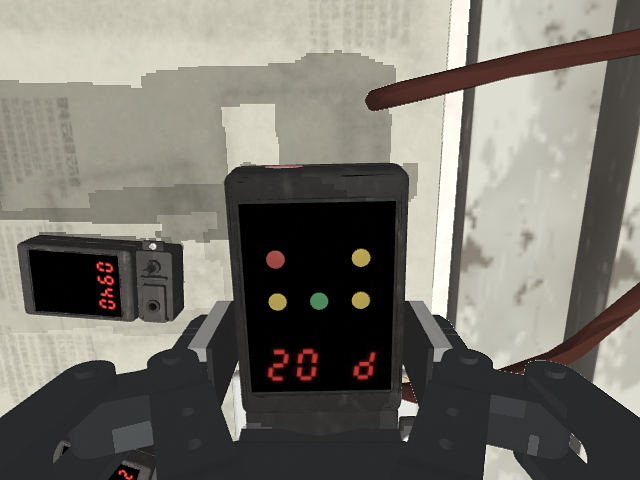

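The wrist view shows the module held square in the jaws, running from (225,170) to (405,430). The bed is hidden from here, so I'll measure the bed and knobs from the fixed cameras' first pictures.

```bash
python3 - <<'E'
from h import *
for n in ['scene','side']:
    f=np.load(n+'0.npz');P=f['P'];im=f['im'].astype(int);x,y,z=P[...,0],P[...,1],P[...,2]
    reg=(abs(x-.597)<.06)&(y>-.045)&(y<.14)
    fl=reg&(z>.014)&(z<.032)&(im.min(2)>185)
    k,l,s,c=cv2.connectedComponentsWithStats(fl.astype(np.uint8));i=1+s[1:,4].argmax()
    q=P[l==i];print(n,'floor',s[i],q[:,2].mean().round(4),cv2.minAreaRect((q[:,:2]*1000).astype(np.float32)))
    tr=reg&(z>.0145)&(z<.032);q=P[tr];print(' tray all',len(q),cv2.minAreaRect((q[:,:2]*1000).astype(np.float32)),[np.percentile(q[:,0],[1,99]).round(4),np.percentile(q[:,1],[1,99]).round(4)])
    lip=reg&(z>.0235)&(z<.029);q=P[lip]
    for a in (0,.03,.06,.09):
        w=q[(q[:,1]>a)&(q[:,1]<a+.03)];L=w[w[:,0]<.597];Rr=w[w[:,0]>.597]
        print('  lip y',a,len(L),len(Rr),L[:,0].mean().round(4) if len(L) else 0,Rr[:,0].mean().round(4) if len(Rr) else 0)
    ch=(z>.1)&(z<.108)&(abs(x-.597)<.1)&(abs(y+.068)<.035);q=P[ch];print(' crosshead',len(q),cv2.minAreaRect((q[:,:2]*1000).astype(np.float32)))
    dk=im.max(2)<75
    for nm,m in (('traykn',dk&(z>.028)&(z<.075)&(abs(x-.597)<.04)&(abs(y-.16)<.03)),('crank',dk&(z>.135)&(z<.21)&(abs(x-.6)<.09)&(abs(y+.068)<.09))):
        q=P[m];print(' ',nm,len(q),q.mean(0).round(4),np.percentile(q,[3,97],axis=0).round(4)) if len(q) else 0
    sc=(z>.112)&(z<.22)&(abs(x-.597)<.075)&(abs(y+.068)<.075);q=P[sc]
    v,u=np.nonzero(sc);print('  above',len(q),u.min(),u.max(),v.min(),v.max())
    save(n+'c.png',cv2.resize(f['im'][(225 if n=='scene' else 160):(345 if n=='scene' else 310),(330 if n=='scene' else 220):(460 if n=='scene' else 340)],None,fx=4,fy=4,interpolation=2)[:600])
a=cv2.imread('pics/scenec.png');b=cv2.imread('pics/sidec.png');h=480
j=np.hstack([cv2.resize(t,(int(t.shape[1]*h/t.shape[0]),h)) for t in (a,b)]);j=cv2.resize(j,None,fx=min(1,800/j.shape[1]),fy=min(1,800/j.shape[1]));cv2.imwrite('pics/j.png',j);print(j.shape)
E
```

```text
scene floor [349 252  41  35 617] 0.0206 ((596.2833862304688, 42.77946472167969), (123.44332122802734, 71.98809051513672), 89.13992309570312)
 tray all 1120 ((593.6795043945312, 47.43522262573242), (185.02801513671875, 90.1031723022461), 85.788818359375) [array([0.5546, 0.6368]), array([-0.0282,  0.136 ])]
  lip y 0 22 11 0.5614 0.6338
  lip y 0.03 20 17 0.5617 0.6329
  lip y 0.06 16 19 0.5615 0.6304
  lip y 0.09 26 31 0.5738 0.6201
 crosshead 602 ((597.9639282226562, -67.90641784667969), (153.95301818847656, 38.84282684326172), 0.008381450548768044)
  traykn 57 [0.5942 0.1513 0.0479] [[0.5901 0.1469 0.03  ]
 [0.5998 0.1586 0.0613]]
  crank 136 [ 0.6329 -0.0692  0.1701] [[ 0.5871 -0.0772  0.147 ]
 [ 0.649  -0.062   0.1925]]
  above 440 389 434 224 275
side floor [241 253  52  33 935] 0.0214 ((597.869384765625, 45.68269348144531), (132.2147979736328, 71.72139739990234), 89.9659194946289)
 tray all 1636 ((595.9680786132812, 47.58467102050781), (117.52304077148438, 184.48025512695312), 0.16702209413051605) [array([0.5571, 0.6413]), array([-0.0302,  0.1371])]
  lip y 0 16 19 0.5638 0.636
  lip y 0.03 20 19 0.5639 0.634
  lip y 0.06 22 24 0.5635 0.6343
  lip y 0.09 53 44 0.5747 0.6208
 crosshead 452 ((598.9319458007812, -63.218467712402344), (41.33111572265625, 149.63157653808594), 89.45689392089844)
  traykn 123 [0.597  0.1623 0.0475] [[0.5921 0.1555 0.0288]
 [0.604  0.1672 0.0612]]
  crank 204 [ 0.6305 -0.057   0.1627] [[ 0.5886 -0.0648  0.1463]
 [ 0.653  -0.0511  0.1921]]
  above 430 258 289 174 213
(425, 800, 3)
```

View pics/j.png

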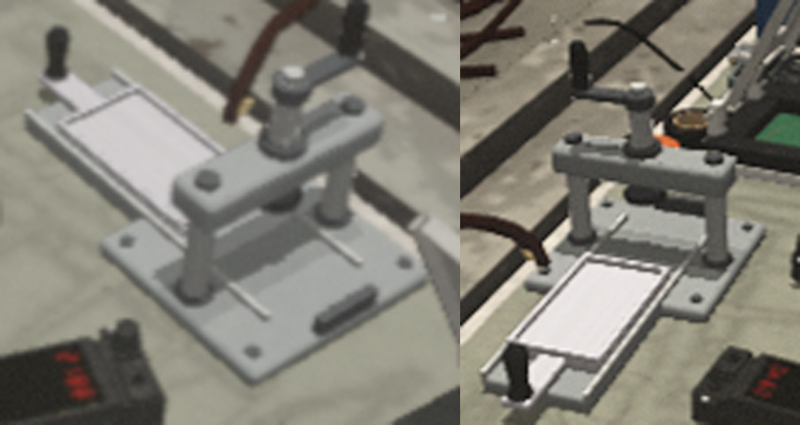

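The picture joins both views. On the left, the tray bed runs from (60,125) to (230,190) and the crank knob is at (352,25); on the right, the crank arm points to +x. I'll go over the bed at mid height and check against the lips.

>>> send_rows(
  deltas=[
    [[-0.023,0.001,0,0,0,0,-0.5],[-0.035,0.001,0.02,0,0,0,-0.5],[-0.025,0.001,0.04,0,0,0,-0.5],[-0.0095,0,0.035,0,0,0,-0.5],[0,0,0.018,0,0,0,-0.5],[0,0,0,0,0,0,-0.5],[0,0,0,0,0,0,-0.5]],
  ],
)

```text
time_s: 5.95
position: [0.5984, 0.0462, 0.091]
tool_rot: [[0.008, 1.0, 0.002], [1.0, -0.008, -0.0], [-0.0, 0.002, -1.0]]
ft_force: [0.5, -0.1, -0.5]
grip_width: 0.0585
gripper_force: 44.5
```

```bash
python3 - <<'E'
from h import *
s=telemetry.observe();print(s['position'],s['tool_rot'][:,1])
d,M=grab('wrist');P=pts(d,M);np.savez('w3.npz',P=P,im=d['image'],K=d['K'],M=M)
e,N=grab('side');Q=pts(e,N);np.savez('s3.npz',P=Q,im=e['image'],K=e['K'],M=N)
j=np.vstack([cv2.resize(d['image'],(560,420)),cv2.resize(e['image'][200:330,200:420],(560,331))[150:]][:1]);
j=np.hstack([cv2.resize(d['image'],(480,360)),cv2.resize(e['image'][160:320,220:360],(315,360),interpolation=2)]);save('j3.png',j)
for nm,A in (('w',P),('s',Q)):
    x,y,z=A[...,0],A[...,1],A[...,2]
    m=(z>.0235)&(z<.029)&(abs(x-.598)<.055)&(y>-.03)&(y<.13);q=A[m]
    for lo,hi in((.03,.05),(.05,.07),(.07,.09),(.09,.1)):
        w=q[(q[:,1]>lo)&(q[:,1]<hi)];L=w[w[:,0]<.58];R=w[w[:,0]>.615];print(nm,lo,len(L),len(R),L[:,0].mean() if len(L) else 0,R[:,0].mean() if len(R) else 0)
    w=q[(abs(q[:,0]-.598)<.025)&(q[:,1]>.09)];print(nm,'end lip',len(w),np.percentile(w[:,1],[2,25,50,75,98]).round(4) if len(w) else 0)
    m=(z>.068)&(z<.09)&(abs(x-.598)<.05)&(y<.13)&(y>-.03);q=A[m];print(nm,'module top',len(q),np.median(q[:,2]),cv2.minAreaRect((q[:,:2]*1000).astype(np.float32)))
E
```

```text
[0.59838853 0.04623607 0.09099029] [ 0.99996625 -0.00802532  0.00175948]
w 0.03 0 0 0 0
w 0.05 0 0 0 0
w 0.07 0 0 0 0
w 0.09 3 41 0.561010709490027 0.6348344350453383
w end lip 1099 [0.1055 0.1064 0.1074 0.1084 0.1093]
w module top 47769 0.08143331958608982 ((597.5443115234375, 54.737545013427734), (100.11138916015625, 85.55184173583984), 86.49089813232422)
s 0.03 14 0 0.5640081473452091 0
s 0.05 13 7 0.5639133060584286 0.6355567974357186
s 0.07 12 15 0.5642030778484842 0.6358310850539408
s 0.09 9 7 0.563583917831282 0.6360747053556797
s end lip 47 [0.1049 0.1078 0.109  0.1098 0.1113]
s module top 925 0.08212430909656876 ((599.36767578125, 47.594398498535156), (85.96015167236328, 115.43550872802734), 1.8060765266418457)
```

View pics/j3.png

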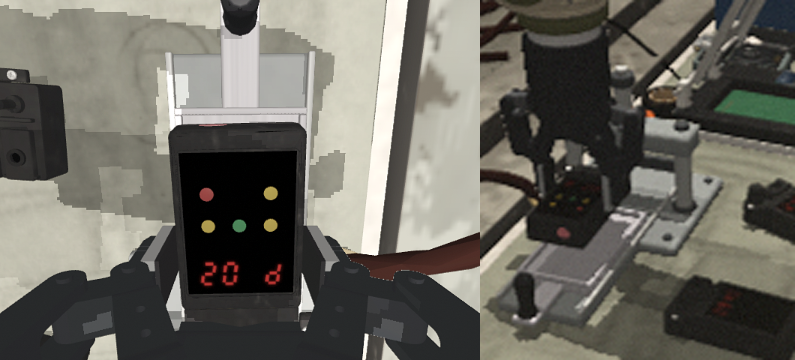

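The left half of the picture shows the module over the bed, with the lip's end bar at (240,112) and side lips at columns 168 and 313. I'll check the side screw's height and extent in the earlier wrist view before lowering.

```bash
python3 - <<'E'
from h import *
f=np.load('w1.npz');P=f['P'];s=P[264:286,345:375]
# coordinates in module frame about (0.4366,0.3191), tool axes at 73.3deg
a=np.radians(73.3);u=np.array([np.cos(a),np.sin(a)])
lat=(P[...,:2]-[.4366,.3191])@u*1000
for r in (200,240,268,275,282): print(r,[(c,lat[r,c].round(0),(P[r,c,2]*1000).round(0)) for c in range(352,374,2)])
for r in (200,230): print(r,[(c,lat[r,c].round(0),(P[r,c,2]*1000).round(0)) for c in range(276,292,2)])
f=np.load('w3.npz');P=f['P'];z=P[...,2]
for r in (180,200,230,260):
    c=[k for k in range(200,440) if .072<z[r,k]<.09];print(r,c[0],c[-1],P[r,c[0]],P[r,c[-1]])
c=[k for k in range(140,260) if .07<z[k,320]<.09];print('front',P[c[0],320])
E
```

```text
200 [(352, np.float64(22.0), np.float64(24.0)), (354, np.float64(24.0), np.float64(24.0)), (356, np.float64(25.0), np.float64(23.0)), (358, np.float64(27.0), np.float64(25.0)), (360, np.float64(31.0), np.float64(-0.0)), (362, np.float64(32.0), np.float64(-0.0)), (364, np.float64(34.0), np.float64(-0.0)), (366, np.float64(35.0), np.float64(-0.0)), (368, np.float64(37.0), np.float64(0.0)), (370, np.float64(39.0), np.float64(-0.0)), (372, np.float64(40.0), np.float64(-1.0))]
240 [(352, np.float64(23.0), np.float64(25.0)), (354, np.float64(24.0), np.float64(26.0)), (356, np.float64(26.0), np.float64(26.0)), (358, np.float64(27.0), np.float64(25.0)), (360, np.float64(31.0), np.float64(0.0)), (362, np.float64(33.0), np.float64(-0.0)), (364, np.float64(35.0), np.float64(0.0)), (366, np.float64(36.0), np.float64(0.0)), (368, np.float64(38.0), np.float64(1.0)), (370, np.float64(40.0), np.float64(-1.0)), (372, np.float64(42.0), np.float64(-2.0))]
268 [(352, np.float64(23.0), np.float64(22.0)), (354, np.float64(25.0), np.float64(21.0)), (356, np.float64(27.0), np.float64(20.0)), (358, np.float6
[... 1659 characters left out ...]
-38.0), np.float64(1.0)), (278, np.float64(-36.0), np.float64(1.0)), (280, np.float64(-34.0), np.float64(0.0)), (282, np.float64(-33.0), np.float64(-0.0)), (284, np.float64(-31.0), np.float64(-1.0)), (286, np.float64(-27.0), np.float64(24.0)), (288, np.float64(-26.0), np.float64(26.0)), (290, np.float64(-24.0), np.float64(24.0))]
180 224 408 [0.56880342 0.09950291 0.0805377 ] [0.62487081 0.09897311 0.08050237]
200 225 407 [0.56847025 0.09324801 0.0795589 ] [0.62489172 0.09281592 0.08027881]
230 228 406 [0.56897009 0.0839032  0.08044638] [0.62501382 0.08331292 0.08025145]
260 230 405 [0.56879737 0.07384831 0.07972059] [0.6250266  0.07359421 0.08075384]
front [0.59810234 0.10281433 0.07137615]
```

>>> send_rows(
  deltas=[
    [[-0.002,0.001,0.01,0,0,0,-0.5],[0,0,0.012,0,0,0,-0.5],[0,0,0.008,0,0,0,-0.5],[0,0,0.004,0,0,0,-0.5],[0,0,0.002,0,0,0,-0.5],[0,0,0,0,0,0,-0.5]],
  ],
)

```text
time_s: 6.8
position: [0.5992, 0.0436, 0.0541]
tool_rot: [[0.009, 1.0, 0.001], [1.0, -0.009, -0.0], [-0.0, 0.001, -1.0]]
ft_force: [-0.5, -0.0, -1.6]
grip_width: 0.0582
gripper_force: 44.6
```

```bash
python3 - <<'E'
from h import *
s=telemetry.observe();print(s['position'],s['ft_force'])
d,M=grab('wrist');P=pts(d,M);x,y,z=P[...,0],P[...,1],P[...,2]
for r in (180,200,230,260):
    c=[k for k in range(200,440) if .036<z[r,k]<.055];print(r,P[r,c[0]].round(4),P[r,c[-1]].round(4)) if c else 0
m=(z>.0235)&(z<.029)&(abs(x-.598)<.055)&(y>.09)&(y<.13);q=P[m];w=q[abs(q[:,0]-.598)<.025];print('endlip',np.percentile(w[:,1],[2,98]) if len(w) else 0)
L=q[(q[:,0]<.57)&(q[:,1]<.107)];R=q[(q[:,0]>.625)&(q[:,1]<.107)];print(len(L),len(R),L[:,0].mean(),R[:,0].mean())
c=[k for k in range(100,300) if .033<z[k,320]<.055];print('front',P[c[0],320],P[c[0]+5,320])
E
```

```text
[0.59918912 0.04360172 0.05408622] [-0.51946015 -0.04703611 -1.60356156]
180 [0.5695 0.0968 0.0428] [0.6256 0.0964 0.044 ]
200 [0.5694 0.0907 0.043 ] [0.6257 0.0902 0.0434]
230 [0.5699 0.0814 0.0442] [0.6258 0.0807 0.0436]
260 [0.57   0.0717 0.0444] [0.6259 0.0709 0.0435]
endlip [0.10534337 0.10918592]
676 723 0.5632363770018061 0.6331675659610385
front [0.59893637 0.10015677 0.03410572] [0.59890053 0.09926659 0.04322537]
```

>>> send_rows(
  deltas=[
    [[0,0,0.0008,0,0,0,-0.5],[0,0,0,0,0,0,0.2],[0,0,0,0,0,0,0.6],[0,0,0,0,0,0,1],[0,0,0,0,0,0,1],[0,0,-0.03,0,0,0,1],[0,0,-0.04,0,0,0,1],[0.02,0,-0.03,0,0,0,1],[0.04,0,-0.02,0,0,0,1],[0,0,0,0,0,0,1],[0,0,0,0,0,0,1]],
  ],
)

```text
time_s: 8.22
position: [0.5995, 0.1032, 0.1725]
tool_rot: [[0.009, 1.0, -0.0], [1.0, -0.009, -0.0], [-0.0, -0.0, -1.0]]
ft_force: [0.3, -0.7, -1.1]
grip_width: 0.0855
gripper_force: 0.0
```

```bash
python3 - <<'E'
from h import *
s=telemetry.observe();print(s['position'],s['ft_force'])
d,M=grab('wrist');P=pts(d,M);x,y,z=P[...,0],P[...,1],P[...,2];im=d['image'].astype(int);save('w4.png',d['image'])
m=(z>.05)&(z<.07)&(abs(x-.598)<.03)&(abs(y-.157)<.03);q=P[m];print('knob',len(q),q.mean(0),np.percentile(q,[3,97],axis=0),cv2.minAreaRect((q[:,:2]*1000).astype(np.float32)) if len(q) else 0)
m=(z>.034)&(z<.055)&(abs(x-.598)<.05)&(y>-.03)&(y<.12);q=P[m];print('mod',len(q),np.percentile(q[:,2],[5,50,95]),cv2.minAreaRect((q[:,:2]*1000).astype(np.float32)))
E
```

```text
[0.59952336 0.10319322 0.17250121] [ 0.31205336 -0.74503108 -1.1448068 ]
knob 806 [0.59860336 0.15754877 0.05844471] [[0.59115131 0.15005215 0.05512785]
 [0.60599733 0.16512067 0.06060939]] ((598.5870361328125, 157.2505645751953), (17.146121978759766, 17.03773307800293), 43.43473815917969)
mod 14312 [0.03971435 0.04423026 0.04558294] ((608.8167114257812, 43.456321716308594), (77.98849487304688, 115.4197006225586), 0.81638503074646)
```

View pics/w4.png

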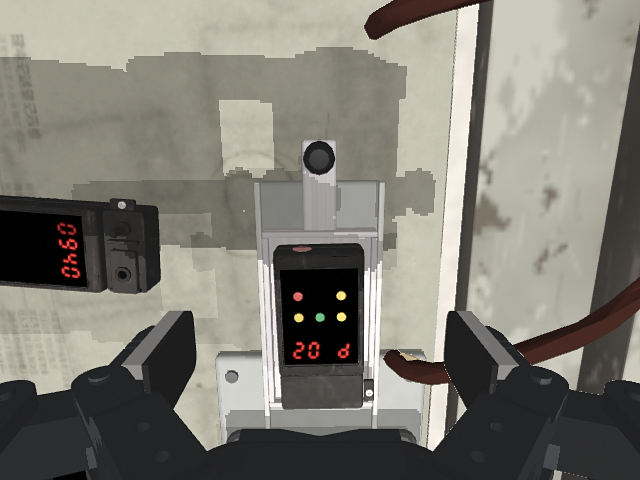

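The module lies flat in the bed, from (275,245) to (362,408), with its lips visible all round. The tray knob is at (319,157). Next I'll grip the knob.

>>> send_rows(
  deltas=[
    [[0.03,-0.001,0.01,0,0,0,0.6],[0.024,0,0.035,0,0,0,0.3],[0,0,0.035,0,0,0,0],[0,0,0.025,0,0,0,0],[0,0,0.0135,0,0,0,0],[0,0,0,0,0,0,-0.3],[0,0,0,0,0,0,-0.6],[0,0,0,0,0,0,-1],[0,0,0,0,0,0,-1],[0,0,0,0,0,0,-1]],
  ],
  squeeze=30,
)

```text
time_s: 9.52
position: [0.5994, 0.1574, 0.0553]
tool_rot: [[0.009, 1.0, 0.001], [1.0, -0.009, -0.0], [-0.0, 0.001, -1.0]]
ft_force: [-0.3, -2.6, 4.4]
grip_width: 0.0164
gripper_force: 29.6
```

>>> send_rows(
  deltas=[
    [[-0.006,0,0,0,0,0,-1],[-0.012,0,0,0,0,0,-1],[-0.015,0,0,0,0,0,-1],[-0.015,0,0,0,0,0,-1],[-0.015,0,0,0,0,0,-1],[-0.015,0,0,0,0,0,-1],[-0.015,0,0,0,0,0,-1],[-0.012,0,0,0,0,0,-1],[-0.007,0,0,0,0,0,-1],[-0.004,0,0,0,0,0,-1],[0,0,0,0,0,0,-1]],
  ],
)

```text
time_s: 10.9
position: [0.5991, 0.0462, 0.0552]
tool_rot: [[0.009, 1.0, 0.004], [1.0, -0.009, 0.008], [0.008, 0.004, -1.0]]
ft_force: [6.1, 25.7, 3.8]
grip_width: 0.0159
gripper_force: 29.8
```

>>> send_rows(
  deltas=[
    [[-0.001,0,0,0,0,0,-1],[0,0,0,0,0,0,-1]],
  ],
)

```text
time_s: 11.15
position: [0.5991, 0.0461, 0.0552]
tool_rot: [[0.008, 1.0, 0.004], [1.0, -0.008, 0.009], [0.009, 0.004, -1.0]]
ft_force: [7.5, 31.0, 4.2]
grip_width: 0.0163
gripper_force: 29.8
```

>>> send_rows(
  deltas=[
    [[0.005,0,0,0,0,0,-1],[0,0,0,0,0,0,-0.5],[0,0,0,0,0,0,0],[0,0,0,0,0,0,0],[0,0,-0.03,0,0,0,0],[0,0,-0.05,0,0,0,0],[0,0,-0.055,0,0,0,0.3],[0,0,-0.055,0,0,0,0.3],[0,0,-0.02,0,0,0,0.3],[0,0,0,0,0,0,0.3]],
  ],
)

```text
time_s: 12.4
position: [0.5983, 0.0453, 0.2657]
tool_rot: [[0.009, 1.0, 0.003], [1.0, -0.009, -0.0], [-0.0, 0.003, -1.0]]
ft_force: [-0.5, 0.4, -0.1]
grip_width: 0.0555
gripper_force: 0.0
```

```bash
python3 - <<'E'
from h import *
s=telemetry.observe();print(s['position'],s['q'],s['tool_rot'])
T={}
for n in ('wrist','scene','side'):
    d,M=grab(n);P=pts(d,M);x,y,z=P[...,0],P[...,1],P[...,2];im=d['image'].astype(int);dk=im.max(2)<75
    np.savez(n+'5.npz',P=P,im=d['image'],K=d['K'],M=M)
    m=dk&(z>.03)&(z<.07)&(abs(x-.598)<.03)&(abs(y-.045)<.03);q=P[m];print(n,'tknob',len(q),q.mean(0).round(4) if len(q) else 0)
    m=dk&(z>.15)&(z<.2)&(abs(x-.65)<.03)&(abs(y+.065)<.03)
    if m.sum()<5: continue
    q=P[m];v,u=np.nonzero(m);print(n,'crank',len(q),q.mean(0).round(4),np.percentile(q,[3,97],axis=0).round(4),(u.mean(),v.mean()))
    t=m&(z>q[:,2].max()-.006);v,u=np.nonzero(t);print('  top px',u.mean(),v.mean(),P[t].mean(0).round(4))
    g=(~dk)&(z>.112)&(z<.16)&(abs(x-.61)<.06)&(abs(y+.065)<.03);q=P[g];print('  grey',len(q),np.percentile(q,[3,50,97],axis=0).round(4))
    h=(~dk)&(z>.14)&(abs(x-.598)<.02)&(abs(y+.065)<.03)&(z<.2);print('  hub top',P[h].mean(0) if h.any() else 0,P[h][:,2].max() if h.any() else 0)
E
```

```text
[0.59825739 0.0453268  0.26565987] [-6.96043216e+00  2.65259501e+01  6.50323501e+01 -1.99889624e-03
  8.82899936e+01 -6.42635801e+00] [[ 9.32065677e-03  9.99953119e-01  2.62403040e-03]
 [ 9.99956507e-01 -9.31975551e-03 -3.55481825e-04]
 [-3.31009838e-04  2.62722960e-03 -9.99996494e-01]]
wrist tknob 396 [0.5985 0.0513 0.0573]
wrist crank 605 [ 0.6442 -0.0571  0.1621] [[ 0.626  -0.0616  0.1503]
 [ 0.6529 -0.0552  0.179 ]] (np.float64(396.7404958677686), np.float64(417.8363636363636))
  top px 403.2682926829268 435.7073170731707 [ 0.645  -0.0565  0.179 ]
  grey 2398 [[ 0.5884 -0.071   0.1157]
 [ 0.6071 -0.0598  0.1536]
 [ 0.6408 -0.0543  0.1569]]
  hub top [ 0.60120964 -0.06225873  0.15630816] 0.16308879485315866
scene tknob 67 [0.5942 0.0444 0.0496]
scene crank 108 [ 0.6435 -0.0685  0.1752] [[ 0.6399 -0.0738  0.1541]
 [ 0.6496 -0.0614  0.1928]] (np.float64(429.462962962963), np.float64(233.00925925925927))
  top px 430.7368421052632 226.42105263157896 [ 0.6449 -0.0676  0.1914]
  grey 267 [[ 0.5873 -0.0781  0.1128]
 [ 0.5984 -0.0709  0.1511]
 [ 0.6478 -0.0589  0.1579]]
  hub top [ 0.59923675 -0.06893751  0.15446614] 0.16390666490414518
side tknob 96 [0.5972 0.0551 0.0488]
side crank 140 [ 0.6445 -0.0579  0.1688] [[ 0.6256 -0.0645  0.1504]
 [ 0.6543 -0.0533  0.1932]] (np.float64(262.6928571428571), np.float64(185.7357142857143))
  top px 260.8 175.53333333333333 [ 0.6476 -0.059   0.1924]
  grey 159 [[ 0.5906 -0.0719  0.1125]
 [ 0.5993 -0.0586  0.1348]
 [ 0.639  -0.0538  0.1582]]
  hub top [ 0.60130002 -0.06189464  0.1560073 ] 0.16350252261843268
```

The tray knob reads about y = 0.050, while the hand ended at 0.046, so it may have slipped in the grip. I'll check that the tray is home with a closed-finger push from behind.

>>> send_rows(
  deltas=[
    [[0.03,0,0,0,0,0,-1],[0.013,0,0.03,0,0,0,-1],[0,0,0.045,0,0,0,-1],[0,0,0.045,0,0,0,-1],[0,0,0.045,0,0,0,-1],[0,0,0.03,0,0,0,-1],[0,0,0.012,0,0,0,-1],[-0.005,0,0,0,0,0,-1],[-0.005,0,0,0,0,0,-1],[-0.004,0,0,0,0,0,-1],[0,0,0,0,0,0,-1]],
  ],
)

```text
time_s: 13.92
position: [0.5986, 0.0742, 0.0582]
tool_rot: [[0.01, 1.0, 0.001], [1.0, -0.01, -0.0], [-0.0, 0.001, -1.0]]
ft_force: [-0.2, -0.3, 0.2]
grip_width: 0.0002
gripper_force: 0.0
```

>>> send_rows(
  deltas=[
    [[-0.003,0,0,0,0,0,-1],[-0.002,0,0,0,0,0,-1],[0,0,0,0,0,0,-1]],
  ],
)

```text
time_s: 14.3
position: [0.5983, 0.0695, 0.0575]
tool_rot: [[0.009, 1.0, -0.0], [1.0, -0.009, 0.0], [0.0, -0.0, -1.0]]
ft_force: [-0.4, 0.0, 0.5]
grip_width: -0.0002
gripper_force: 0.0
```

>>> send_rows(
  deltas=[
    [[-0.002,0,0,0,0,0,-1],[-0.002,0,0,0,0,0,-1],[0,0,0,0,0,0,-1]],
  ],
)

```text
time_s: 14.68
position: [0.5982, 0.0684, 0.0576]
tool_rot: [[0.009, 1.0, 0.001], [1.0, -0.009, 0.005], [0.005, 0.001, -1.0]]
ft_force: [1.3, 15.7, 0.2]
grip_width: 0.0004
gripper_force: 7.8
```

The tray is at its stop: 16 N with no motion. Next I'll move above the crank and look at its knob from close by.

>>> send_rows(
  deltas=[
    [[0.01,0,0,0,0,0,-1],[0,0,-0.04,0,0,0,-0.5],[0,0,-0.05,0,0,0,0],[0,0,-0.05,0,0,0,0],[0,0.01,-0.05,0,0,0,0],[-0.03,0.02,-0.04,0,0,0,0],[-0.045,0.02,0,0,0,0,0],[-0.045,0,0,0,0,0,0],[-0.045,0,0,0,0,0,0],[-0.025,0,0,0,0,0,0],[0,0,0,0,0,0,0],[0,0,0,0,0,0,0]],
  ],
)

```text
time_s: 16.18
position: [0.6467, -0.1137, 0.2876]
tool_rot: [[0.008, 1.0, -0.0], [1.0, -0.008, 0.0], [0.0, -0.0, -1.0]]
ft_force: [0.3, 0.2, 0.2]
grip_width: 0.0428
gripper_force: 0.0
```

```bash
python3 - <<'E'
from h import *
s=telemetry.observe();print(s['position'],s['q'],s['tool_rot'][:,1])
d,M=grab('wrist');P=pts(d,M);x,y,z=P[...,0],P[...,1],P[...,2];im=d['image'].astype(int);dk=im.max(2)<75;save('w6.png',d['image'])
m=dk&(z>.182)&(z<.2)&(abs(x-.648)<.03)&(abs(y+.065)<.03);q=P[m];print('crank top',len(q),cv2.minAreaRect((q[:,:2]*1000).astype(np.float32)) if len(q) else 0,np.percentile(q[:,2],[5,50,95]) if len(q) else 0)
m=(z>.157)&(z<.17)&(abs(x-.598)<.025)&(abs(y+.065)<.025);q=P[m];print('hub top',len(q),cv2.minAreaRect((q[:,:2]*1000).astype(np.float32)) if len(q) else 0,q.mean(0) if len(q) else 0)
m=(z>.098)&(z<.109)&(abs(x-.598)<.09)&(abs(y+.065)<.04);q=P[m];print('crosshead',len(q),cv2.minAreaRect((q[:,:2]*1000).astype(np.float32)))
for n in('scene','side'):
    f=np.load(n+'0.npz');P=f['P'];im=f['im'].astype(int);m=(im.max(2)<80)&(np.hypot(P[...,0]-.598,P[...,1]+.0655)<.024)&(P[...,2]>.04)&(P[...,2]<.08);q=P[m];print(n,'pad',len(q),np.percentile(q[:,2],[3,10,50,90,97]) if len(q) else 0)
E
```

```text
[ 0.6466775  -0.11367072  0.28758725] [-2.02851457e+01  3.21929328e+01  5.16113721e+01  1.92110166e-02
  9.62056581e+01 -1.98238404e+01] [ 9.99967878e-01 -8.01498418e-03 -5.05329097e-05]
crank top 735 ((648.0494384765625, -63.464229583740234), (15.1251802444458, 15.1249361038208), 45.49181365966797) [0.18805862 0.19168469 0.19306755]
hub top 361 ((598.2018432617188, -64.20014190673828), (18.10222816467285, 15.094186782836914), 55.31245803833008) [ 0.59866924 -0.06449745  0.16123088]
crosshead 6729 ((598.504638671875, -64.59988403320312), (37.970943450927734, 151.42813110351562), 89.89173126220703)
scene pad 39 [0.06437274 0.06557483 0.06876574 0.07248408 0.07328206]
side pad 82 [0.06454565 0.0660459  0.06997713 0.0728773  0.07416234]
```

View pics/w6.png

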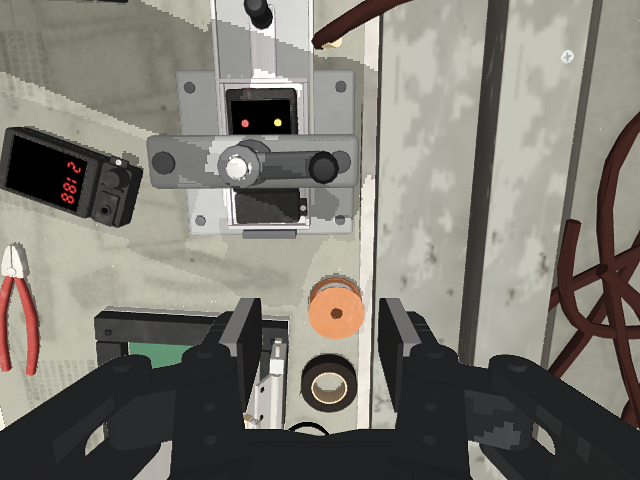

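The wrist view shows the tray home under the crosshead with the module beneath it. The crank knob is at (322,166) and the screw hub at (238,167). I'll grip the crank knob.

>>> send_rows(
  deltas=[
    [[0.025,0.001,0,0,0,0,-0.2],[0.025,0.001,0.01,0,0,0,-0.2],[0,0,0.03,0,0,0,-0.2],[0,0,0.03,0,0,0,-0.2],[0,0,0.02,0,0,0,-0.2],[0,0,0.0115,0,0,0,-0.2],[0,0,0,0,0,0,-0.2],[0,0,0,0,0,0,-0.5],[0,0,0,0,0,0,-0.8],[0,0,0,0,0,0,-1],[0,0,0,0,0,0,-1]],
  ],
  squeeze=35,
)

```text
time_s: 17.6
position: [0.6491, -0.0647, 0.1871]
tool_rot: [[0.009, 1.0, 0.001], [1.0, -0.009, -0.0], [-0.0, 0.001, -1.0]]
ft_force: [-2.0, 1.7, 7.0]
grip_width: 0.0149
gripper_force: 34.4
```

```bash
python3 - <<'E'
import numpy as np
for st in (0,15):
  a=np.radians(0.5-np.arange(0,361,15)); p=50*np.c_[np.cos(a),np.sin(a)]
d=np.diff(p,axis=0)
print([[round(float(y)/1000,4),round(float(x)/1000,4)] for x,y in d])
E
```

```text
[[-0.013, -0.0016], [-0.0121, -0.0049], [-0.0104, -0.0079], [-0.008, -0.0103], [-0.0051, -0.012], [-0.0018, -0.0129], [0.0016, -0.013], [0.0049, -0.0121], [0.0079, -0.0104], [0.0103, -0.008], [0.012, -0.0051], [0.0129, -0.0018], [0.013, 0.0016], [0.0121, 0.0049], [0.0104, 0.0079], [0.008, 0.0103], [0.0051, 0.012], [0.0018, 0.0129], [-0.0016, 0.013], [-0.0049, 0.0121], [-0.0079, 0.0104], [-0.0103, 0.008], [-0.012, 0.0051], [-0.0129, 0.0018]]
```

>>> send_rows(
  deltas=[
    [[-0.013,-0.0016,0.0007,0,0,0,-1],[-0.0121,-0.0049,0.0007,0,0,0,-1],[-0.0104,-0.0079,0.0006,0,0,0,-1],[-0.008,-0.0103,0.0007,0,0,0,-1],[-0.0051,-0.012,0.0007,0,0,0,-1],[-0.0018,-0.0129,0.0006,0,0,0,-1]],
  ],
)

```text
time_s: 18.35
position: [0.6004, -0.1157, 0.1833]
tool_rot: [[0.01, 1.0, 0.006], [1.0, -0.009, -0.002], [-0.002, 0.006, -1.0]]
ft_force: [5.4, 0.0, 2.2]
grip_width: 0.0151
gripper_force: 34.2
```

>>> send_rows(
  deltas=[
    [[0.0016,-0.013,0.0007,0,0,0,-1],[0.0049,-0.0121,0.0007,0,0,0,-1],[0.0079,-0.0104,0.0006,0,0,0,-1],[0.0103,-0.008,0.0007,0,0,0,-1],[0.012,-0.0051,0.0007,0,0,0,-1],[0.0129,-0.0018,0.0006,0,0,0,-1]],
  ],
)

```text
time_s: 19.1
position: [0.549, -0.066, 0.1791]
tool_rot: [[0.01, 1.0, 0.001], [1.0, -0.01, -0.003], [-0.003, 0.001, -1.0]]
ft_force: [-1.1, -5.4, 4.0]
grip_width: 0.0146
gripper_force: 34.5
```

>>> send_rows(
  deltas=[
    [[0.013,0.0016,0.0007,0,0,0,-1],[0.0121,0.0049,0.0007,0,0,0,-1],[0.0104,0.0079,0.0006,0,0,0,-1],[0.008,0.0103,0.0007,0,0,0,-1],[0.0051,0.012,0.0007,0,0,0,-1],[0.0018,0.0129,0.0006,0,0,0,-1]],
  ],
)

```text
time_s: 19.85
position: [0.5992, -0.0153, 0.175]
tool_rot: [[0.009, 1.0, 0.0], [1.0, -0.009, -0.002], [-0.002, 0.0, -1.0]]
ft_force: [-5.1, -6.4, 6.5]
grip_width: 0.0146
gripper_force: 34.7
```

>>> send_rows(
  deltas=[
    [[-0.0016,0.013,0.0007,0,0,0,-1],[-0.0049,0.0121,0.0007,0,0,0,-1],[-0.0079,0.0104,0.0006,0,0,0,-1],[-0.0103,0.008,0.0007,0,0,0,-1],[-0.012,0.0051,0.0007,0,0,0,-1],[-0.0129,0.0018,0.0006,0,0,0,-1]],
  ],
)

```text
time_s: 20.6
position: [0.6492, -0.0643, 0.171]
tool_rot: [[0.008, 1.0, 0.001], [1.0, -0.008, 0.001], [0.001, 0.001, -1.0]]
ft_force: [-5.1, 5.1, 6.5]
grip_width: 0.0145
gripper_force: 34.8
```

```bash
python3 - <<'E'
from h import *
s=telemetry.observe();print(s['position'],s['ft_force'])
fr=[]
for n in('scene','side'):
    d,M=grab(n);P=pts(d,M);im=d['image'];x,y,z=P[...,0],P[...,1],P[...,2]
    near=(np.hypot(x-.598,y+.065)<.024)&(z>.04)&(z<.08)
    for t in (60,80):
        q=P[near&(im.max(2)<t)];print(n,len(q),np.percentile(q[:,2],[3,10,50,90]).round(4) if len(q) else 0)
    print(M[:3,3])
    c=im[265:305,385:435] if n=='scene' else im[205:245,255:305];fr.append(cv2.resize(c,(400,320),interpolation=cv2.INTER_CUBIC))
save('p7.png',np.hstack(fr))
E
```

```text
[ 0.64919809 -0.06433486  0.17103244] [-5.14733015  5.10855575  6.50186499]
scene 140 [0.0427 0.0441 0.0492 0.0561]
scene 175 [0.0426 0.0439 0.0506 0.0569]
[-0.0220482  -0.5904558   0.76725114]
side 176 [0.0446 0.0453 0.0518 0.0571]
side 190 [0.0447 0.0453 0.0522 0.0606]
[0.20147656 0.77470587 0.55554177]
```

View pics/p7.png

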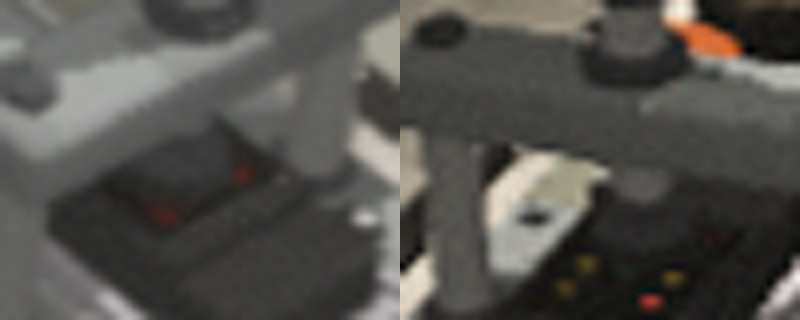

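The pad (dark disc, left (195,165), right (640,210)) is now just above the module's display. I'll go in 30° steps from here and read the drag.

>>> send_rows(
  deltas=[
    [[-0.013,-0.0023,0.0007,0,0,0,-1],[-0.0121,-0.0049,0.0007,0,0,0,-1]],
  ],
)

```text
time_s: 20.95
position: [0.643, -0.0896, 0.1699]
tool_rot: [[0.008, 1.0, 0.005], [1.0, -0.008, 0.001], [0.001, 0.005, -1.0]]
ft_force: [2.9, 5.1, 5.0]
grip_width: 0.0147
gripper_force: 34.7
```

>>> send_rows(
  deltas=[
    [[-0.0104,-0.0079,0.0006,0,0,0,-1],[-0.008,-0.0103,0.0007,0,0,0,-1]],
  ],
)

```text
time_s: 21.2
position: [0.6249, -0.1085, 0.1686]
tool_rot: [[0.009, 1.0, 0.006], [1.0, -0.009, -0.001], [-0.001, 0.006, -1.0]]
ft_force: [5.6, 4.0, 3.7]
grip_width: 0.0143
gripper_force: 34.6
```

>>> send_rows(
  deltas=[
    [[-0.0051,-0.012,0.0007,0,0,0,-1]],
  ],
)

```text
time_s: 21.32
position: [0.6129, -0.1138, 0.1679]
tool_rot: [[0.009, 1.0, 0.007], [1.0, -0.009, -0.001], [-0.001, 0.007, -1.0]]
ft_force: [6.5, 2.1, 3.8]
grip_width: 0.0149
gripper_force: 34.6
```

>>> send_rows(
  deltas=[
    [[-0.0018,-0.0129,0.0006,0,0,0,-1]],
  ],
)

```text
time_s: 21.45
position: [0.6, -0.1157, 0.1673]
tool_rot: [[0.01, 1.0, 0.007], [1.0, -0.01, -0.002], [-0.002, 0.007, -1.0]]
ft_force: [7.6, 1.7, 2.4]
grip_width: 0.0144
gripper_force: 34.4
```

```bash
python3 - <<'E'
from h import *
s=telemetry.observe();print(s['position'],s['ft_force'])
for n in('scene','side'):
    d,M=grab(n);P=pts(d,M);im=d['image'];x,y,z=P[...,0],P[...,1],P[...,2]
    q=P[(np.hypot(x-.598,y+.065)<.024)&(z>.04)&(z<.08)&(im.max(2)<80)]
    print(n,len(q),np.histogram(q[:,2],np.arange(.04,.08,.002))[0])
    np.savez(n+'8.npz',P=P,im=im)
s=telemetry.observe();print(s['position'],s['ft_force'])
E
```

```text
[ 0.60000037 -0.11572767  0.16731983] [7.57078895 1.65885852 2.3773359 ]
scene 163 [ 0 11 33 26 12 30 26 15  4  2  3  0  1  0  0  0  0  0  0]
side 181 [ 0  2 32 28 15 28 25 22  9  2  3  4  1  2  2  2  2  2  0]
[ 0.59881509 -0.11565069  0.167218  ] [ 1.47079048 -2.90495476  4.63336816]
```

```bash
python3 - <<'E'
from h import *
p=cv2.imread('pics/p7.png').astype(np.float32)
fr=[]
for n in('scene','side'):
    im=np.load(n+'8.npz')['im'];c=im[265:305,385:435] if n=='scene' else im[205:245,255:305];fr.append(cv2.resize(c,(400,320),interpolation=cv2.INTER_CUBIC))
q=np.hstack(fr)[...,::-1];cv2.imwrite('pics/p8.png',q)
g=lambda a:cv2.cvtColor(a.astype(np.float32),cv2.COLOR_BGR2GRAY)
for nm,(x0,x1,y0,y1) in {'scene pad':(140,250,120,205),'side pad':(590,695,170,250),'side LEDs':(550,700,250,318),'scene mod':(100,300,200,300)}.items():
    a,b=g(p)[y0:y1,x0:x1],g(q)[y0:y1,x0:x1]
    print(nm,'absdiff',abs(a-b).mean().round(2),cv2.phaseCorrelate(a,b,cv2.createHanningWindow(a.shape[::-1],cv2.CV_32F)))
j=np.vstack([np.clip(p*1.8,0,255)[100:300],np.clip(q*1.8,0,255)[100:300]]);cv2.imwrite('pics/p78.png',j)
E
```

```text
scene pad absdiff 4.51 ((-0.09889077858777284, -0.6173669269517887), 0.27957762047096535)
side pad absdiff 6.98 ((0.5069290090948897, 0.34588499314926935), 0.23000948318728695)
side LEDs absdiff 4.24 ((0.21296247616233188, -0.07286579154326489), 0.6391417658770526)
scene mod absdiff 8.93 ((0.31316951285630523, -0.11517047839906525), 0.3445435660362244)[ WARN:0@0.185] global loadsave.cpp:1063 imwrite_ Unsupported depth image for selected encoder is fallbacked to CV_8U.
```

View pics/p78.png

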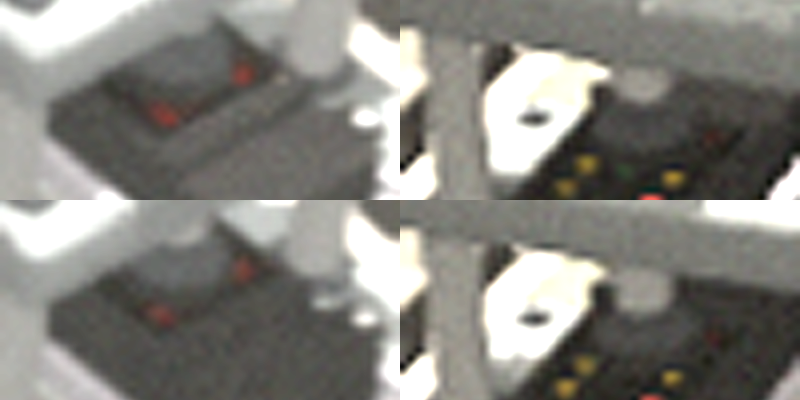

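The brightened before/after pair has the pad at about (185,60) before and (185,262) after, so it moved little if at all, but the shadows confuse it. I'll compare the depth figures as a second check on the force estimate.

```bash
python3 - <<'E'
from h import *
for n in('scene','side'):
    for k in('0','5','8'):
        f=np.load(f'{n}{k}.npz');P=f['P'];im=f['im'];x,y,z=P[...,0],P[...,1],P[...,2]
        q=P[(np.hypot(x-.5985,y+.065)<.024)&(z>.04)&(z<.08)&(im.max(2)<80)]
        a=P[(np.hypot(x-.5985,y+.065)<.019)&(z>.0475)&(z<.08)]
        print(n,k,len(q),np.percentile(q[:,2],[3,10,50,90]).round(4),'disc',len(a),np.percentile(a[:,2],[5,25,50,75]).round(4),np.histogram(a[:,2],np.arange(.046,.081,.002))[0])
E
```

```text
scene 0 39 [0.0644 0.0656 0.0688 0.0725] disc 39 [0.0643 0.0671 0.0688 0.0706] [ 0  0  0  0  0  0  0  0  2  4  7 13  8  5  0  0  0]
scene 5 180 [0.0422 0.0439 0.0456 0.0687] disc 42 [0.0488 0.0672 0.0683 0.0694] [ 2  1  0  0  0  0  0  1  1  4  9 15  7  2  0  0  0]
scene 8 162 [0.0434 0.0445 0.05   0.0548] disc 96 [0.0479 0.0505 0.0527 0.0548] [ 6  9 25 24 15  4  2  4  0  3  4  0  0  0  0  0  0]
side 0 82 [0.0645 0.066  0.07   0.0729] disc 82 [0.0649 0.0676 0.07   0.072 ] [ 0  0  0  0  0  0  0  0  1  8 14 17 22 17  2  1  0]
side 5 232 [0.0442 0.0448 0.0465 0.0717] disc 86 [0.0631 0.067  0.0698 0.0718] [ 2  1  0  0  0  0  0  0  2 10 14 16 22 17  2  0  0]
side 8 177 [0.0445 0.0453 0.0511 0.06  ] disc 137 [0.0486 0.0516 0.0544 0.0629] [ 1 10 26 25 22  9  2  3  8  3  4  9  5  6  4  0  0]
```

Force puts contact at about 10° past the full turn and depth at about 20°, so I'm 60–80° past it. One more 15° step makes roughly a quarter turn; then I'll release and lift off.

>>> send_rows(
  deltas=[
    [[0.0016,-0.013,0.0007,0,0,0,-1]],
  ],
)

```text
time_s: 21.68
position: [0.5874, -0.1144, 0.1666]
tool_rot: [[0.01, 1.0, 0.006], [1.0, -0.01, -0.003], [-0.003, 0.006, -1.0]]
ft_force: [7.5, -2.5, 4.2]
grip_width: 0.0147
gripper_force: 34.7
```

>>> send_rows(
  deltas=[
    [[0,0,0,0,0,0,-1],[0,0,0,0,0,0,-0.6],[0,0,0,0,0,0,-0.2],[0,0,0,0,0,0,-0.2],[0,0,-0.02,0,0,0,-0.2],[0,0,-0.04,0,0,0,-0.2],[0,0,-0.05,0,0,0,-0.2],[0,0,-0.03,0,0,0,-0.2],[0,0,0,0,0,0,-0.2]],
  ],
)

```text
time_s: 22.8
position: [0.5857, -0.1131, 0.3073]
tool_rot: [[0.009, 1.0, 0.004], [1.0, -0.009, -0.001], [-0.001, 0.004, -1.0]]
ft_force: [0.3, 0.3, -0.1]
grip_width: 0.034
gripper_force: 0.0
```

```bash
python3 - <<'E'
from h import *
s=telemetry.observe();print(s['time_s'],s['position'],s['ft_force'])
d,M=grab('side');P=pts(d,M);x,y,z=P[...,0],P[...,1],P[...,2];dk=d['image'].max(2)<75
m=dk&(z>.035)&(z<.07)&(abs(x-.598)<.03)&(abs(y-.05)<.03);print('traykn',P[m].mean(0))
d,M=grab('scene');P=pts(d,M);x,y,z=P[...,0],P[...,1],P[...,2];dk=d['image'].max(2)<75
m=dk&(z>.125)&(z<.18)&(np.hypot(x-.598,y+.065)>.035)&(np.hypot(x-.598,y+.065)<.065);print('crank',m.sum(),P[m].mean(0),P[m][:,2].max())
m=(z>.012)&(z<.07)&(x>.35)&(x<.49)&(y>.05)&(y<.15);print('modB',cv2.minAreaRect((P[m][:,:2]*1000).astype(np.float32)))
E
```

```text
22.8 [ 0.58571984 -0.11311442  0.30732684] [ 0.31772541  0.31377266 -0.09098491]
traykn [0.59756027 0.05448011 0.05117539]
crank 165 [ 0.58109511 -0.11605815  0.15055667] 0.17351549590651882
modB ((425.1776428222656, 98.3538818359375), (65.65782928466797, 115.92256927490234), 87.29776000976562)
```

```bash
python3 -c "
from rig import env
print(env.close_job())"
```

```text
the job is handed in; nothing more can be done
None
```

I handed the job in at about 23 s: the flat module is face up in the bed, the tray is against its stop, and the pad is clamped roughly a quarter turn (75–100°) past first contact by force and depth readings. The gripper is clear and nothing else was touched; the judge's verdict was not shown.

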